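# Turn the spice carousel to bring the pepper mill to the front

## Task

The cook wants the pepper mill at the front of the spice carousel. Using only the fingertips, gently push the pegs on the turntable's rim to turn it until the tall wooden pepper mill stands squarely in line with the pointer on the carousel's foot, leave it there at rest and take the hand away. Do not touch, grasp or lift anything that stands on the carousel, and leave the loose things beside it where they are.

Things in the scene. Friction and masses are not known exactly. Their poses are not given: they have to be found in the camera images.
- carousel_base: fixed round dark wooden foot under the turntable, 240 mm across, 13 mm high. Origin on the worktop at the turntable's axis of rotation. A flat tongue (light wood, 34 mm wide, 9 mm high, pointed end) with a brass line sticks out from it along its -x axis, about towards the robot, to 212 mm from the axis: this is the pointer.
- pointer_tip (a point): tip of the pointer, 211 mm from the turntable's axis, 9 mm above the worktop
- turntable: light wooden disc, 310 mm across, 20 mm thick; turns either way without end about its vertical axis, light friction (about 0.6 N at the pegs), stops soon after it is let go. Origin on the axis at its underside, 14 mm above the worktop; its top is 34 mm above the worktop. Five containers stand loose on it, 60 mm from the axis, 72 degrees apart, inside a 6 mm high lip of radius 108 mm.
- peg_top (a point): top centre of one of five equal upright pegs (18 mm diameter, 36 mm above the disc, tops 70 mm above the worktop) on the turntable near its rim, 140 mm from the axis, 72 degrees apart. Each is half-way in angle between two containers; this one is at 36 degrees anticlockwise (from above) of the turntable's own -x axis, the direction where the pepper mill stands.
- pepper_mill: tall turned wooden pepper mill, 58 mm diameter, 170 mm high, the tallest thing on the turntable; stands loose on it 60 mm from the axis, along the turntable's own -x axis. Origin at the centre of its underside, z up.
- jar_a: glass spice jar with dark cap and dark label, 41 mm diameter, 105 mm high, standing loose on the turntable. Origin at the centre of its underside, z up.
- jar_b: glass spice jar with dark cap and light label, 41 mm diameter, 105 mm high, standing loose on the turntable. Origin at the centre of its underside, z up.
- jar_c: square-bodied spice jar with round yellow cap, 42 mm wide, 96 mm high, standing loose on the turntable. Origin at the centre of its underside, z up.
- salt_shaker: glass salt shaker with grey domed top, 44 mm diameter, 90 mm high, standing loose on the turntable. Origin at the centre of its underside, z up.
- mug: mug, 78 mm diameter, 101 mm high, with a handle; loose on the worktop left of the carousel, to be left alone. Origin at its underside.
- timer: round kitchen timer, 67 mm diameter, 50 mm high; loose on the worktop right of the carousel, to be left alone. Origin at its underside.
- bowl: small patterned bowl, 115 mm diameter, 54 mm high; loose on the worktop behind and left of the carousel, to be left alone. Origin at its underside.
Not all that is in view belongs to the job. Leave any blue or pink look-alike of the jar_c alone.

How it is judged (in metres and radians):
At the end, for the whole second after the job is handed in: The mill's centre is within 11 mm either side of the pointer's line (about 10 degrees), on the pointer's side; the turntable is at rest; all five containers stand upright on it, within 90 mm of its axis; mug, timer and bowl are within 20 mm of their starts (x of pepper_mill in the frame of carousel_base below -0.045 m and y of pepper_mill in the frame of carousel_base between -0.011 and 0.011 m and angular speed of turntable below 0.05 rad/s and angle between each of pepper_mill, jar_a, jar_b, jar_c, salt_shaker's own z axis and vertical below 0.17 rad and horizontal distance between each of pepper_mill, jar_a, jar_b, jar_c, salt_shaker and carousel_base below 0.09 m and distance of each of mug, timer, bowl from where it was at the start of the episode below 0.02 m); the robot touches nothing.
It fails at once if a container on the turntable is touched by the robot (contact force between any of the fingers, the arm and pepper_mill above 1 N or contact force between any of the fingers, the arm and jar_a above 1 N or contact force between any of the fingers, the arm and jar_b above 1 N or contact force between any of the fingers, the arm and jar_c above 1 N or contact force between any of the fingers, the arm and salt_shaker above 1 N).
It fails at once if a container is lifted off the turntable or tipped (height (world z) of any of pepper_mill, jar_a, jar_b, jar_c, salt_shaker above 0.046 m or angle between any of pepper_mill, jar_a, jar_b, jar_c, salt_shaker's own z axis and vertical above 0.35 rad).
It fails at once if the turntable is gripped or pushed harder than 25 N (contact force between the fingers and turntable above 25 N).
It fails at once if the mug, timer or bowl is moved by more than 20 mm (distance of any of mug, timer, bowl from where it was at the start of the episode above 0.02 m).
It also fails if it takes over 64 s, if anything falls off the work surface, if the arm or the gripper's body presses on something with over 40 N, if the wrist force passes 120 N, or if a joint passes its speed limit or range.

## Robot

A 6-joint arm with a two-finger parallel gripper is mounted at the origin on a cart in front of the work surface, level with it; the furniture and walls round the work are solid. World frame = base frame: x ahead of the robot, y to its left, z up, the work surface at z = 0. Lengths are in mm, angles in rad, forces in N, time in s.
With the tool pointing down it reaches from about 275 to 1000 mm from the base axis. Payload 8.4 kg.
Tool frame: the origin (TCP) lies midway between the tips of the shut fingers; the grasp point (between the pads) lies 19 mm behind it; z points along the fingers, y is the line along which they close (so a half turn about z gives the same grasp; the last joint's range is limited). The gripper opens to 85 mm and grips with 20 to 120 N. Pads are 22 mm wide; open, the fingers measure 114 mm over their backs; the gripper's body (76 mm by 85 mm) begins 54 mm behind the grasp point. The pads swing forward as they close: fully open they stand 13 mm farther back than shut.
Start: joints at [-0.002, 0.353, 1.633, -0, 1.155, -0.002], TCP at [625.002, -0, 210.181] pointing down, gripper open.
Joint ranges: [-2.63, 2.63], [-0.92, 2.1], [0.06, 2.66], [-1.3, 4.44], [0, 2.69], [-3.02, 3.02]. Speed limits (rad/s): [2.22, 2.22, 2.79, 3.14, 3.14, 3.14].

## Interface

Orientations are given as [roll, pitch, yaw] about the fixed x, y, z axes, in that order (R = Rz(yaw) Ry(pitch) Rx(roll)).
In Python, from rig import r, imaging gives the robot as it stands. The module is installed in compiled form; this text tells all that it offers.
- The arm moves only by the tool arm_command, never from a script. Its argument "deltas" is a list of rows, each an object of numbers: "hand": the finger opening in mm, from 0 to 85.4; "tx", "ty", "tz": the shift along the tool's x, y, z in mm; "wx", "wy", "wz": the turn, a rotation vector about the tool's x, y, z in rad. A call has 1 to 8 rows; each row shifts and turns the commanded pose from where the row before left it, along the tool's axes as they then stand; what a row does not reach is not made up. A row lasts 1/8 s, in which the tool goes at most 62.5 mm and 10.7 degrees, less where a joint would pass 70% of its speed; a pose out of reach is approached as far as the arm can. A call with a gripper value outside its range is refused whole. The fingers move at their own pace and stop on an object; "squeeze" is the grip in N (left out, the last holds). Time passes only in rows, so rows that do not move let the fingers close. It gives the time, the measured TCP pose, the force, the opening and the grip force at its end, in the units of the state.
- r.sense(): the state, without advancing time (a new reading comes with each control period).
- imaging.grab_frame(name): name is "scene" or "side" or "wrist"; returns a dict with "image" (480x640x3 uint8, red, green, blue), "mtx" (3x3 intrinsics, pixels), "world_to_cam" (4x4, takes a point from world to camera coordinates). Camera axes: x right, y up, looking along -z (the intrinsics and any distortion apply to the point x, -y, -z); pixel columns grow to the right and rows downward; lengths in mm; the calibration is good to about 2 mm. A picture is of the moment at which its call begins. There is no depth.
- r.sign_off(): hands the job in; it is judged then, once.
The state is a dict: "clock": time; "qpos": joint angles; "qvel": joint speeds; "joint_efforts": joint torques, N m; "eef_pos": TCP position; "tcp_rot": TCP orientation; "contact_force": force on the tool from outside, world axes, zero at the start; "wrist_torque": the same for the moment, N m; "opening": opening from 0.0 (shut) to 1.0 (fully open); "grasp_force": force on a finger pad.
Only numpy, scipy, OpenCV 4.12 (cv2) and the standard library are available. Lean on these libraries where they do the work, as an engineer would, in place of code of your own. Each camera call takes 0.05 s, during which the arm holds its last target. There are 200 camera calls.

## Working session

There is one attempt and no reset: what is moved stays moved. The work goes in short steps, Python scripts to look and compute and a tool call to move; the robot and the scene stay as the last step left them, time stands still between calls to the robot, and variables do not carry over. Pictures are saved under pics/ and viewed, at most 10 in all, crops included, and the job is handed in when it is done.

Besides the shell and the picture viewer there is one more tool, called as a command line: name --argument value ..., lists and objects as JSON in quotes. arm_command: Moves the arm, as the interface text tells. Its arguments: {"type":"object","properties":{"deltas":{"type":"array"},"squeeze":{"type":"number"}},"required":["deltas"]}

```bash
mkdir -p pics; python3 - <<'E'
from rig import r, imaging
import cv2,pickle
d={}
for n in ("scene","side","wrist"):
    f=imaging.grab_frame(n); d[n]=f
    cv2.imwrite(f"pics/{n}0.png",f["image"][:,:,::-1])
    print(n,f.keys(),f["mtx"].round(1).tolist(),f["world_to_cam"].round(3).tolist())
pickle.dump(d,open("f0.pkl","wb"))
s=r.sense();print(s)
E
```

```text
scene dict_keys(['image', 'mtx', 'world_to_cam']) [[481.0, 0.0, 317.3], [0.0, 481.0, 239.8], [0.0, 0.0, 1.0]] [[-0.851, -0.526, -0.0, 488.96], [0.287, -0.464, 0.838, -182.323], [-0.441, 0.713, 0.545, -906.815], [0.0, 0.0, 0.0, 1.0]]
side dict_keys(['image', 'mtx', 'world_to_cam']) [[494.7, 0.0, 327.9], [0.0, 494.7, 236.0], [0.0, 0.0, 1.0]] [[0.97, -0.243, 0.007, -507.308], [0.153, 0.632, 0.76, -219.424], [-0.189, -0.736, 0.65, -1016.637], [0.0, 0.0, 0.0, 1.0]]
wrist dict_keys(['image', 'mtx', 'world_to_cam']) [[358.1, 0.0, 321.5], [0.0, 358.1, 232.6], [0.0, 0.0, 1.0]] [[1.0, 0.001, 0.0, -624.848], [-0.001, 0.963, -0.27, 35.677], [-0.001, 0.27, 0.963, -377.946], [0.0, 0.0, 0.0, 1.0]]
{'clock': 0.15, 'qpos': array([-2.40096818e-03,  3.53473127e-01,  1.63397634e+00,  1.14632659e-05,
        1.15519555e+00, -2.41528927e-03]), 'qvel': array([-0.00069957, -0.00419425, -0.00125949,  0.00163329, -0.00149281,
       -0.00058162]), 'joint_efforts': array([-7.39769093e-04, -6.05638933e+01, -3.42338884e+01, -2.29960733e-05,
        6.16452831e-03, -4.00942213e-05]), 'eef_pos': array([6.24608323e+02, 4.15207360e-03, 2.09638522e+02]), 'tcp_rot': array([-3.14054032e+00, -1.30242919e-05,  1.57080601e+00]), 'contact_force': array([-0.11011544, -0.23284066, -0.4084689 ]), 'wrist_torque': array([-0.04149771,  0.0096067 , -0.00257802]), 'grasp_force': 0.0, 'opening': 0.9981532263168305}
```

View pics/scene0.png

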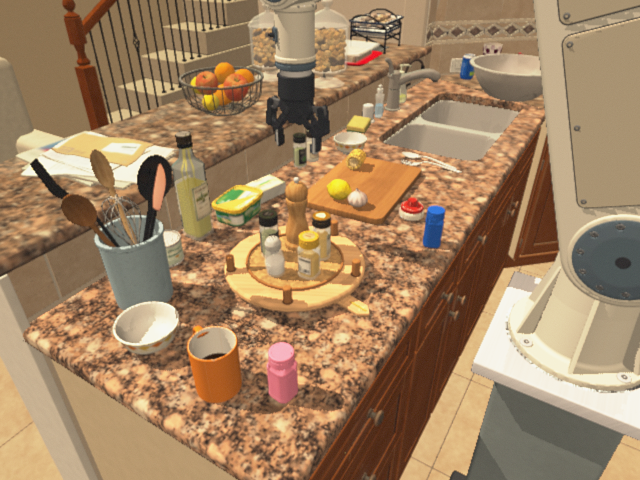

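View pics/wrist0.png

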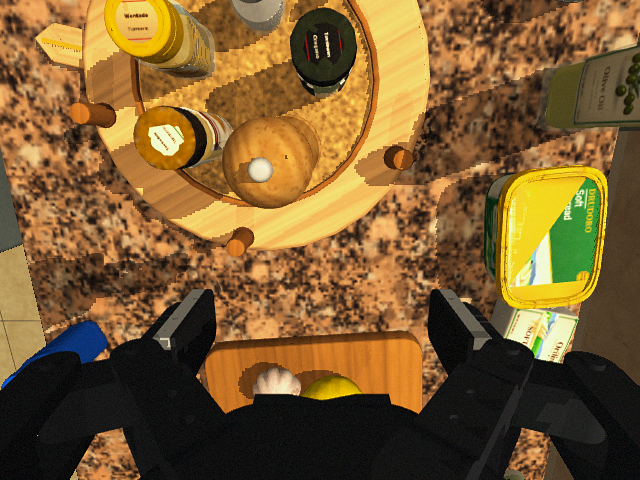

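The scene picture shows the carousel with its pegs at about (230,262), (287,297), (356,270). The wrist view shows the peg tops at (75,113), (404,157), (234,250), the mill near (262,168), and the pointer tip at (37,35). World x runs right and y up in that view.

View pics/side0.png

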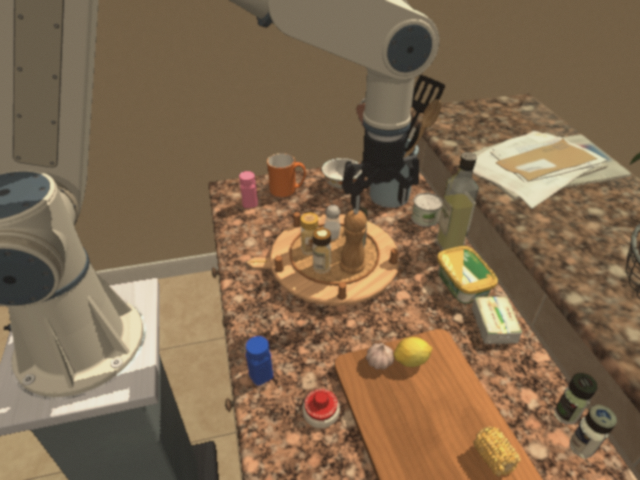

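```bash
cat > h.py <<'E'
import numpy as np
from scipy.optimize import least_squares
def ray(f,px,z):
    W=f["world_to_cam"];R=W[:3,:3];c=-R.T@W[:3,3]
    v=np.linalg.inv(f["mtx"])@[px[0],px[1],1]
    d=R.T@(v*[1,-1,-1]); return (c+d*(z-c[2])/d[2])[:2]
def fitc(P,rad):
    P=np.array(P)
    return least_squares(lambda c:np.hypot(*(P-c).T)-rad,P.mean(0)).x
E
python3 - <<'E'
import pickle,numpy as np
from h import *
d=pickle.load(open("f0.pkl","rb"));w=d["wrist"]
P=[ray(w,p,70) for p in [(76,113),(404,157),(234,250)]]
s=d["scene"]
Q=[ray(s,p,70) for p in [(230,256),(287,291),(356,264)]]
print(np.round(P),np.round(Q))
for S in (P,Q):
    c=fitc(S,140);v=np.array(S)-c
    print(c.round(1),np.hypot(*v.T).round(1),np.degrees(np.arctan2(v[:,1],v[:,0])).round(1))
print("mill top",ray(w,(260,169),204),"tip",ray(w,(37,35),9))
E
```

```text
[[427.  83.]
 [693.  49.]
 [547. -33.]] [[658. 213.]
 [491. 245.]
 [420.  99.]]
[565.3 105.9] [140.2 140.2 139.9] [-170.7  -24.   -97.6]
[556.4 120. ] [137.7 141.4 137.6] [  42.4  117.7 -171.4]
mill top [595.85684581  51.97911913] tip [364.05944677 153.91426024]
```

The side view shows pegs at (279,262), (342,288) and (393,254), the pointer at (252,262) left of the disc, the timer at (321,405) and the blue jar at (258,360). I'll zoom in on the scene crop and combine the views.

```bash
python3 - <<'E'
import pickle,numpy as np,cv2
from h import *
d=pickle.load(open("f0.pkl","rb"))
a=d["scene"]["image"][220:320,210:390];b=d["side"]["image"][205:305,235:415]
o=np.vstack([cv2.resize(x,None,fx=3,fy=3,interpolation=cv2.INTER_CUBIC) for x in (a,b)])
cv2.imwrite("pics/crop.png",o[:600,:,::-1])
s=d["side"]
Q=[ray(s,p,70) for p in [(279,261),(342,287),(393,253)]]
c=fitc(Q,140);v=np.array(Q)-c
print(np.round(Q),c,np.hypot(*v.T),np.degrees(np.arctan2(v[:,1],v[:,0])).round(1))
print("timer",ray(s,(321,405),25),"blue",ray(s,(260,375),0),"tip",ray(s,(249,262),9))
E
```

```text
[[428.  71.]
 [543. -39.]
 [684.  36.]] [562.65107937 100.89670564] [138.06304721 141.34257128 138.06295696] [-167.5  -97.8  -28.1]
timer [ 442.64271882 -269.11163369] blue [ 345.87391018 -164.02758228] tip [364.78231034 149.12121976]
```

View pics/crop.png

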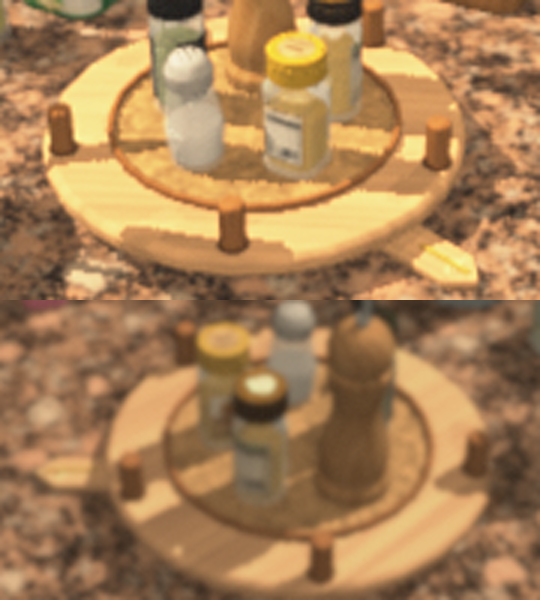

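Crop: peg tops in scene at (229.7,256), (287.3,288), (355.7,261), (334.3,221), with the tip at (369,311). Side tops are (278.7,258), (341.7,285), (393.7,250), (296.7,214), with the tip at (249,262).

```bash
python3 - <<'E'
import pickle,numpy as np
from h import *
d=pickle.load(open("f0.pkl","rb"))
T={"wrist":[(76,113),(404,157),(234,250)],"scene":[(229.7,256.5),(287.3,289),(355.7,261.5),(334.3,221.5)],"side":[(278.7,258.5),(341.7,286),(393.7,251),(296.7,215)]}
P=[]
for n,t in T.items():
    q=np.array([ray(d[n],p,69) for p in t]); c=fitc(q,140)
    v=q-c;print(n,c.round(1),np.hypot(*v.T).round(0),np.degrees(np.arctan2(v[:,1],v[:,0])).round(1)); P+=list(q)
P=np.array(P);c=fitc(P,140);v=P-c
a=np.arctan2(v[:,1],v[:,0]);ph=np.angle(np.mean(np.exp(5j*a)))/5
print(c,np.degrees(ph)+72*np.arange(-3,3))
t=np.mean([ray(d["scene"],(369,310.7),9),ray(d["side"],(249,262.3),9),ray(d["wrist"],(37,35),9)],0)
print(t,np.hypot(*(t-c)),np.degrees(np.arctan2(*(t-c)[::-1])))
E
```

```text
wrist [565.  105.4] [140. 140. 140.] [-170.9  -23.8  -97.6]
scene [561.6 114.4] [139. 142. 138. 141.] [  45.7  118.4 -170.2  -97.4]
side [565.1 103.6] [138. 140. 138. 139.] [-170.3  -98.7  -26.1  118.3]
[564.89455241 108.29556606] [-241.86650479 -169.86650479  -97.86650479  -25.86650479   46.13349521
  118.13349521]
[363.43120995 150.57356373] 205.8516636821011 168.14820317437884
```

arm_command --deltas '[{"hand": 0, "tx": 24, "ty": 28}, {"hand": 0, "tx": 24, "ty": 28}, {"hand": 0, "tx": 23, "ty": 28}, {"hand": 0, "wz": 0.1745}, {"hand": 0, "wz": 0.1745}, {"hand": 0, "wz": 0.1745}, {"hand": 0, "wz": 0.1745}, {"hand": 0, "wz": 0.1745}]'

```text
schema error: expected keys hand, tx, ty, tz, wx, wy, wz
```

arm_command --deltas '[{"wz": 0.1745}, {"wz": 0.1745}, {"wz": 0.1745}, {"wz": 0.1748}, {}, {}]'

```text
schema error: expected keys hand, tx, ty, tz, wx, wy, wz
```

```bash
python3 - <<'E'
from rig import r, imaging
import cv2,pickle
f=imaging.grab_frame("wrist");pickle.dump(f,open("f1.pkl","wb"))
cv2.imwrite("pics/w1.png",f["image"][:,:,::-1])
s=r.sense();print(s["clock"],s["eef_pos"],s["tcp_rot"],s["opening"],s["qpos"],f["world_to_cam"].round(2).tolist())
E
```

```text
0.2 [ 6.24694433e+02 -1.78396191e-02  2.09726539e+02] [-3.14072566e+00  3.53124956e-05  1.57078168e+00] 1.0002737464777098 [-2.40796046e-03  3.53421627e-01  1.63384586e+00 -4.08662033e-05
  1.15519208e+00 -2.37677912e-03] [[1.0, 0.0, 0.0, -624.96], [-0.0, 0.96, -0.27, 35.67], [-0.0, 0.27, 0.96, -377.92], [0.0, 0.0, 0.0, 1.0]]
```

View pics/w1.png

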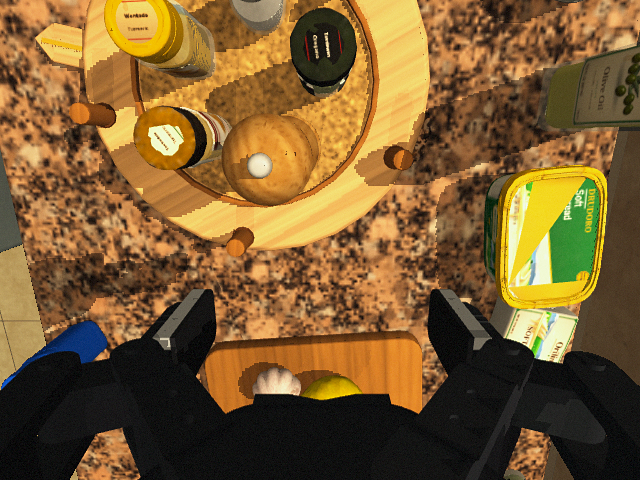

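The wrist view is unchanged because the rows were refused: every key is required.

arm_command --deltas '[{"hand": 0, "tx": 24, "ty": 28, "tz": 0, "wx": 0, "wy": 0, "wz": 0}, {"hand": 0, "tx": 24, "ty": 28, "tz": 0, "wx": 0, "wy": 0, "wz": 0}, {"hand": 0, "tx": 23, "ty": 28, "tz": 0, "wx": 0, "wy": 0, "wz": 0}, {"hand": 0, "tx": 0, "ty": 0, "tz": 0, "wx": 0, "wy": 0, "wz": 0.1745}, {"hand": 0, "tx": 0, "ty": 0, "tz": 0, "wx": 0, "wy": 0, "wz": 0.1745}, {"hand": 0, "tx": 0, "ty": 0, "tz": 0, "wx": 0, "wy": 0, "wz": 0.1745}, {"hand": 0, "tx": 0, "ty": 0, "tz": 0, "wx": 0, "wy": 0, "wz": 0.1745}, {"hand": 0, "tx": 0, "ty": 0, "tz": 0, "wx": 0, "wy": 0, "wz": 0.1745}]'

```text
clock: 1.2
eef_pos: [708.8, 71.0, 209.8]
tcp_rot: [-3.141, 0.001, 0.693]
contact_force: [-1.7, -0.5, -0.1]
opening: 0.0
grasp_force: 0.0
```

arm_command --deltas '[{"hand": 0, "tx": 0, "ty": 0, "tz": 0, "wx": 0, "wy": 0, "wz": 0.1745}, {"hand": 0, "tx": 0, "ty": 0, "tz": 0, "wx": 0, "wy": 0, "wz": 0.1745}, {"hand": 0, "tx": 0, "ty": 0, "tz": 0, "wx": 0, "wy": 0, "wz": 0.1745}, {"hand": 0, "tx": 0, "ty": 0, "tz": 0, "wx": 0, "wy": 0, "wz": 0.1748}, {"hand": 0, "tx": 0, "ty": 0, "tz": 0, "wx": 0, "wy": 0, "wz": 0}, {"hand": 0, "tx": 0, "ty": 0, "tz": 0, "wx": 0, "wy": 0, "wz": 0}]'

```text
clock: 1.95
eef_pos: [708.9, 71.0, 210.0]
tcp_rot: [3.142, 0.0, 0.004]
contact_force: [-0.1, 0.1, 1.1]
opening: 0.0
grasp_force: 0.0
```

```bash
python3 - <<'E'
from rig import r, imaging
import cv2,pickle
f=imaging.grab_frame("wrist");pickle.dump(f,open("f1.pkl","wb"))
cv2.imwrite("pics/w2.png",f["image"][:,:,::-1])
s=r.sense();print(s["clock"],s["eef_pos"],s["tcp_rot"],s["opening"],s["qpos"],f["world_to_cam"].round(2).tolist())
E
```

```text
2.0 [708.94986061  70.9912733  210.06358375] [3.14155000e+00 1.94227932e-04 3.19139619e-03] 0.0007187560644428666 [ 9.77101647e-02  4.89052121e-01  1.42544103e+00 -2.56263359e-05
  1.22729689e+00  1.66532372e+00] [[0.01, -1.0, 0.0, 67.33], [0.96, 0.01, -0.27, -648.46], [0.27, 0.0, 0.96, -569.36], [0.0, 0.0, 0.0, 1.0]]
```

View pics/w2.png

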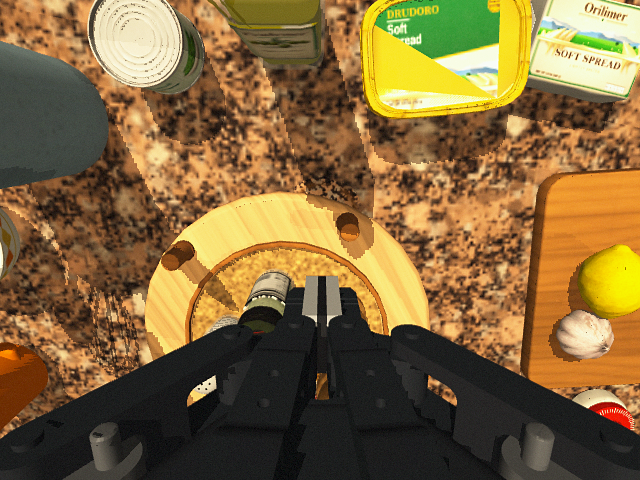

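The wrist view shows peg tops at (348,222) and (177,254), and the shut fingertips at about (322,280) over the rim. The tub is clear, with its front edge at row 115.

```bash
python3 - <<'E'
import pickle,numpy as np
from h import *
f=pickle.load(open("f1.pkl","rb"))
for p,z in [((349,217),70),((177,248),70),((375,110),60)]:
    q=ray(f,p,z);v=q-[565,107];print(q,np.hypot(*v),np.degrees(np.arctan2(v[1],v[0])))
a=np.radians(np.arange(-14,-150,-8));print(np.diff(np.c_[565+148*np.cos(a),107+148*np.sin(a)],axis=0).round(0).tolist(), (565+148*np.cos(a)).round(),(107+148*np.sin(a)).round())
E
```

```text
[706.60189965  47.1594342 ] 153.72700250608133 -22.90878306483807
[677.4253393  199.92731797] 145.85932723635239 39.576085710706145
[795.64076544  27.10248453] 244.0876393090148 -19.106873879923853
[[-6.0, -20.0], [-9.0, -19.0], [-12.0, -17.0], [-14.0, -15.0], [-16.0, -13.0], [-18.0, -11.0], [-19.0, -8.0], [-20.0, -6.0], [-20.0, -3.0], [-21.0, 0.0], [-20.0, 3.0], [-20.0, 6.0], [-19.0, 8.0], [-18.0, 11.0], [-16.0, 13.0], [-14.0, 15.0]] [709. 702. 693. 682. 668. 652. 634. 616. 596. 575. 555. 534. 514. 496.
 478. 462. 448.] [ 71.  52.  33.  16.   1. -13. -24. -32. -38. -41. -41. -38. -32. -24.
 -13.   1.  16.]
```

arm_command --deltas '[{"hand": 0, "tx": 0, "ty": 0, "tz": 40, "wx": 0, "wy": 0, "wz": 0}, {"hand": 0, "tx": 0, "ty": 0, "tz": 40, "wx": 0, "wy": 0, "wz": 0}, {"hand": 0, "tx": 0, "ty": 0, "tz": 40, "wx": 0, "wy": 0, "wz": 0}, {"hand": 0, "tx": 0, "ty": 0, "tz": 25, "wx": 0, "wy": 0, "wz": 0}, {"hand": 0, "tx": 0, "ty": 0, "tz": 15, "wx": 0, "wy": 0, "wz": 0}, {"hand": 0, "tx": 0, "ty": 0, "tz": 5, "wx": 0, "wy": 0, "wz": 0}, {"hand": 0, "tx": 0, "ty": 0, "tz": 0, "wx": 0, "wy": 0, "wz": 0}]'

```text
clock: 2.88
eef_pos: [709.5, 71.1, 45.8]
tcp_rot: [-3.141, -0.001, 0.0]
contact_force: [-0.1, -0.9, 0.8]
opening: 0.003
grasp_force: 0.0
```

arm_command --deltas '[{"hand": 0, "tx": -1.5, "ty": 5, "tz": 0, "wx": 0, "wy": 0, "wz": 0}, {"hand": 0, "tx": -1.5, "ty": 5, "tz": 0, "wx": 0, "wy": 0, "wz": 0}, {"hand": 0, "tx": -1.5, "ty": 5, "tz": 0, "wx": 0, "wy": 0, "wz": 0}, {"hand": 0, "tx": -2, "ty": 5, "tz": 0, "wx": 0, "wy": 0, "wz": 0}, {"hand": 0, "tx": -4.5, "ty": 9.5, "tz": 0, "wx": 0, "wy": 0, "wz": 0}, {"hand": 0, "tx": -4.5, "ty": 9.5, "tz": 0, "wx": 0, "wy": 0, "wz": 0}, {"hand": 0, "tx": -6, "ty": 8.5, "tz": 0, "wx": 0, "wy": 0, "wz": 0}, {"hand": 0, "tx": -6, "ty": 8.5, "tz": 0, "wx": 0, "wy": 0, "wz": 0}]'

```text
clock: 3.88
eef_pos: [681.0, 14.3, 45.2]
tcp_rot: [3.142, 0.0, -0.0]
contact_force: [0.3, 0.5, -0.3]
opening: -0.001
grasp_force: 0.2
```

```bash
python3 - <<'E'
from rig import r, imaging
import cv2
f=imaging.grab_frame("side")
cv2.imwrite("pics/s1.png",cv2.resize(f["image"][150:350,180:480,::-1],None,fx=2,fy=2))
s=r.sense();print(s["clock"],s["eef_pos"],s["contact_force"])
E
```

```text
3.925 [680.15519901  13.30480845  45.05352894] [-1.09340082 -0.59984448 -0.10496225]
```

View pics/s1.png

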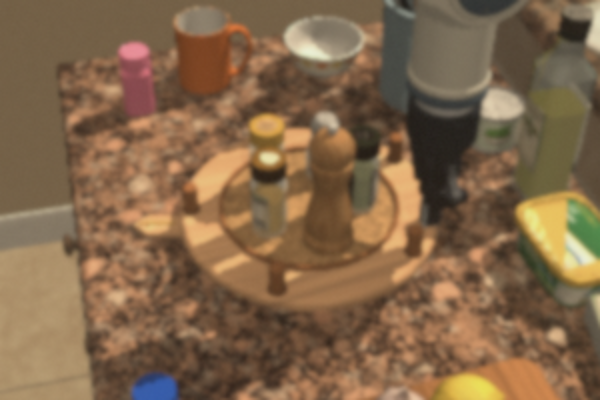

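The mill and pegs have turned clockwise. The finger sits behind the peg at crop (415,240) and is clear of the jars, so I'll continue the arc.

arm_command --deltas '[{"hand": 0, "tx": -7, "ty": 7.5, "tz": 0, "wx": 0, "wy": 0, "wz": 0}, {"hand": 0, "tx": -7, "ty": 7.5, "tz": 0, "wx": 0, "wy": 0, "wz": 0}, {"hand": 0, "tx": -8, "ty": 7, "tz": 0, "wx": 0, "wy": 0, "wz": 0}, {"hand": 0, "tx": -8, "ty": 6.5, "tz": 0, "wx": 0, "wy": 0, "wz": 0}, {"hand": 0, "tx": -9, "ty": 5.5, "tz": 0, "wx": 0, "wy": 0, "wz": 0}, {"hand": 0, "tx": -9, "ty": 5.5, "tz": 0, "wx": 0, "wy": 0, "wz": 0}, {"hand": 0, "tx": -9.5, "ty": 4, "tz": 0, "wx": 0, "wy": 0, "wz": 0}, {"hand": 0, "tx": -9.5, "ty": 4, "tz": 0, "wx": 0, "wy": 0, "wz": 0}]'

```text
clock: 4.92
eef_pos: [613.9, -32.7, 45.2]
tcp_rot: [-3.142, -0.0, -0.0]
contact_force: [1.3, -0.2, 0.2]
opening: -0.002
grasp_force: 0.3
```

arm_command --deltas '[{"hand": 0, "tx": -10, "ty": 3, "tz": 0, "wx": 0, "wy": 0, "wz": 0}, {"hand": 0, "tx": -10, "ty": 3, "tz": 0, "wx": 0, "wy": 0, "wz": 0}, {"hand": 0, "tx": -10, "ty": 1.5, "tz": 0, "wx": 0, "wy": 0, "wz": 0}, {"hand": 0, "tx": -10, "ty": 1.5, "tz": 0, "wx": 0, "wy": 0, "wz": 0}, {"hand": 0, "tx": -10, "ty": 0, "tz": 0, "wx": 0, "wy": 0, "wz": 0}, {"hand": 0, "tx": -10, "ty": 0, "tz": 0, "wx": 0, "wy": 0, "wz": 0}, {"hand": 0, "tx": -10, "ty": -1.5, "tz": 0, "wx": 0, "wy": 0, "wz": 0}, {"hand": 0, "tx": -10, "ty": -1.5, "tz": 0, "wx": 0, "wy": 0, "wz": 0}]'

```text
clock: 5.92
eef_pos: [533.8, -38.4, 45.2]
tcp_rot: [3.142, 0.0, 0.0]
contact_force: [1.3, -0.2, 0.1]
opening: 0.003
grasp_force: 0.2
```

```bash
python3 - <<'E'
from rig import r, imaging
import cv2
f=imaging.grab_frame("side")
cv2.imwrite("pics/s2.png",cv2.resize(f["image"][150:350,180:480,::-1],None,fx=2,fy=2))
s=r.sense();print(s["clock"],s["eef_pos"],s["contact_force"])
E
```

```text
5.975 [532.18014903 -38.18750626  44.94585141] [-1.92374666  0.11133669  0.08640892]
```

View pics/s2.png

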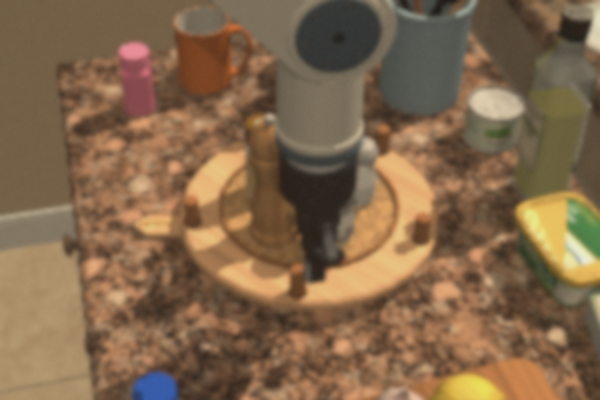

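The finger trails the peg, whose top is at crop (297,267), i.e. full image (328.5,283.5). The mill is at crop (265,180), nearing the pointer.

```bash
python3 - <<'E'
import numpy as np
from rig import imaging
from h import *
f=imaging.grab_frame("side")
for p in [(328.5,284),(275.5,249),(391.5,259)]:
    q=ray(f,p,69);v=q-[565,105];print(q,np.hypot(*v),np.degrees(np.arctan2(v[1],v[0])))
E
```

```text
[518.12684489 -22.95456068] 136.269814224996 -110.11912467482084
[426.98243308 113.57807093] 138.28388220816382 176.44352611523885
[674.83365891  18.81126673] 139.61350354461177 -38.12200702845408
```

arm_command --deltas '[{"hand": 0, "tx": -10, "ty": -2.7, "tz": 0, "wx": 0, "wy": 0, "wz": 0}, {"hand": 0, "tx": -9.8, "ty": -3.4, "tz": 0, "wx": 0, "wy": 0, "wz": 0}, {"hand": 0, "tx": -9.5, "ty": -4, "tz": 0, "wx": 0, "wy": 0, "wz": 0}, {"hand": 0, "tx": -9.2, "ty": -4.7, "tz": 0, "wx": 0, "wy": 0, "wz": 0}, {"hand": 0, "tx": -8.8, "ty": -5.3, "tz": 0, "wx": 0, "wy": 0, "wz": 0}, {"hand": 0, "tx": -8.4, "ty": -5.9, "tz": 0, "wx": 0, "wy": 0, "wz": 0}, {"hand": 0, "tx": -8, "ty": -6.5, "tz": 0, "wx": 0, "wy": 0, "wz": 0}, {"hand": 0, "tx": -5, "ty": -4.7, "tz": 0, "wx": 0, "wy": 0, "wz": 0}]'

```text
clock: 7.02
eef_pos: [465.1, -0.8, 45.2]
tcp_rot: [3.142, 0.0, 0.0]
contact_force: [0.2, -0.1, -0.3]
opening: -0.003
grasp_force: 0.4
```

arm_command --deltas '[{"hand": 0, "tx": -3.5, "ty": -3.4, "tz": 0, "wx": 0, "wy": 0, "wz": 0}, {"hand": 0, "tx": -3.5, "ty": -3.7, "tz": 0, "wx": 0, "wy": 0, "wz": 0}, {"hand": 0, "tx": -3.4, "ty": -3.8, "tz": 0, "wx": 0, "wy": 0, "wz": 0}, {"hand": 0, "tx": -3, "ty": -3.7, "tz": 0, "wx": 0, "wy": 0, "wz": 0}, {"hand": 0, "tx": 0, "ty": 0, "tz": 0, "wx": 0, "wy": 0, "wz": 0}, {"hand": 0, "tx": 0, "ty": 0, "tz": 0, "wx": 0, "wy": 0, "wz": 0}]'

```text
clock: 7.78
eef_pos: [452.5, 13.3, 45.2]
tcp_rot: [-3.142, -0.0, 0.0]
contact_force: [-0.3, -0.4, -0.2]
opening: 0.0
grasp_force: 0.0
```

```bash
python3 - <<'E'
from rig import r, imaging
import cv2,pickle,numpy as np
f=imaging.grab_frame("side");g=imaging.grab_frame("scene");pickle.dump((f,g),open("f3.pkl","wb"))
a=f["image"][200:300,230:420];b=g["image"][170:320,210:400]
cv2.imwrite("pics/s3.png",cv2.resize(np.vstack([a,b]),None,fx=2.4,fy=2.4,interpolation=cv2.INTER_CUBIC)[:,:,::-1])
s=r.sense();print(s["clock"],s["eef_pos"],s["contact_force"])
E
```

```text
7.875 [452.5050229   13.25304646  45.18691701] [-0.46983294 -0.07905885 -0.61660855]
```

View pics/s3.png

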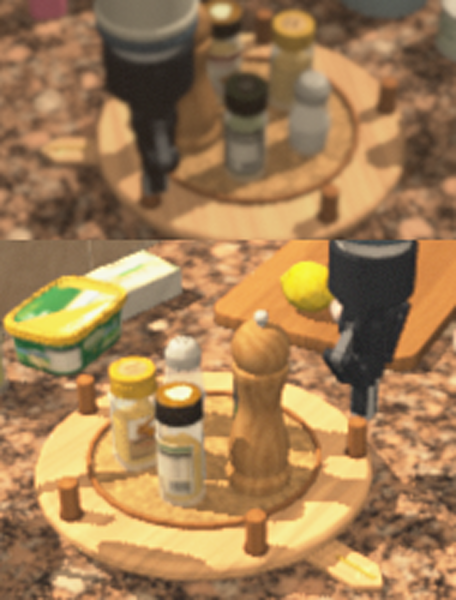

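Crop: the mill is close to the pointer. Scene peg tops are (245.8,228), (238.8,271), (317,284) and (358.8,246); side peg tops are (391.7,234), (367,279) and (339.6,205).

```bash
cat > ang.py <<'E'
import numpy as np
from h import *
def phase(f,T,tip):
    q=np.array([ray(f,p,69) for p in T]); c=fitc(q,140);v=q-c
    a=np.arctan2(v[:,1],v[:,0]);ph=np.degrees(np.angle(np.mean(np.exp(5j*a))))/5
    t=ray(f,tip,9)-c;ta=np.degrees(np.arctan2(t[1],t[0]))
    print(c.round(1),np.degrees(a).round(1),"mill",ph+36+144 if ph+180<204 else ph+108,"pointer",ta.round(1))
E
python3 - <<'E'
import pickle
from ang import *
f,g=pickle.load(open("f3.pkl","rb"))
phase(g,[(245.8,228),(238.8,271.3),(317.1,284.3),(358.8,246.3)],(369,310.7))
phase(f,[(391.7,234.5),(367,279),(339.6,205.5)],(249,262.3))
E
```

```text
[563.4 111.6] [  -2.1   71.   142.2 -147.7] mill 177.8526998015234 pointer 169.3
[564.6 107.2] [ -3.2 -74.4  69.7] mill 177.3461976925311 pointer 168.4
```

arm_command --deltas '[{"hand": 0, "tx": -2.8, "ty": -3.4, "tz": 0, "wx": 0, "wy": 0, "wz": 0}, {"hand": 0, "tx": -2.8, "ty": -3.5, "tz": 0, "wx": 0, "wy": 0, "wz": 0}, {"hand": 0, "tx": -2.6, "ty": -3.6, "tz": 0, "wx": 0, "wy": 0, "wz": 0}, {"hand": 0, "tx": -2.6, "ty": -3.7, "tz": 0, "wx": 0, "wy": 0, "wz": 0}, {"hand": 0, "tx": -2.4, "ty": -3.7, "tz": 0, "wx": 0, "wy": 0, "wz": 0}, {"hand": 0, "tx": 0, "ty": 0, "tz": 0, "wx": 0, "wy": 0, "wz": 0}, {"hand": 0, "tx": 0, "ty": 0, "tz": 0, "wx": 0, "wy": 0, "wz": 0}]'

```text
clock: 8.75
eef_pos: [439.2, 31.2, 45.2]
tcp_rot: [-3.142, -0.0, 0.0]
contact_force: [-0.4, -0.9, -0.2]
opening: 0.002
grasp_force: 0.0
```

arm_command --deltas '[{"hand": 0, "tx": 3, "ty": 5, "tz": 0, "wx": 0, "wy": 0, "wz": 0}, {"hand": 0, "tx": 0, "ty": 5, "tz": 0, "wx": 0, "wy": 0, "wz": 0}, {"hand": 0, "tx": 0, "ty": 30, "tz": 0, "wx": 0, "wy": 0, "wz": 0}, {"hand": 0, "tx": 0, "ty": 40, "tz": 0, "wx": 0, "wy": 0, "wz": 0}, {"hand": 0, "tx": 0, "ty": 0, "tz": -40, "wx": 0, "wy": 0, "wz": 0}, {"hand": 0, "tx": 0, "ty": 0, "tz": -60, "wx": 0, "wy": 0, "wz": 0}, {"hand": 0, "tx": 0, "ty": 0, "tz": 0, "wx": 0, "wy": 0, "wz": 0}]'

```text
clock: 9.62
eef_pos: [445.2, -49.7, 149.1]
tcp_rot: [3.141, -0.008, -0.001]
contact_force: [0.5, -1.0, -1.3]
opening: -0.002
grasp_force: 0.0
```

```bash
python3 - <<'E'
from rig import r, imaging
import cv2,pickle,numpy as np
f=imaging.grab_frame("side");g=imaging.grab_frame("scene");pickle.dump((f,g),open("f4.pkl","wb"))
a=f["image"][200:300,230:420];b=g["image"][170:320,210:400]
cv2.imwrite("pics/s4.png",cv2.resize(np.vstack([a,b]),None,fx=2.4,fy=2.4,interpolation=cv2.INTER_CUBIC)[:,:,::-1])
s=r.sense();print(s["clock"],s["eef_pos"],s["contact_force"])
E
```

```text
9.725 [442.36474193 -49.16211025 145.56376254] [-0.38200317 -0.83270366 -1.31854435]
```

View pics/s4.png

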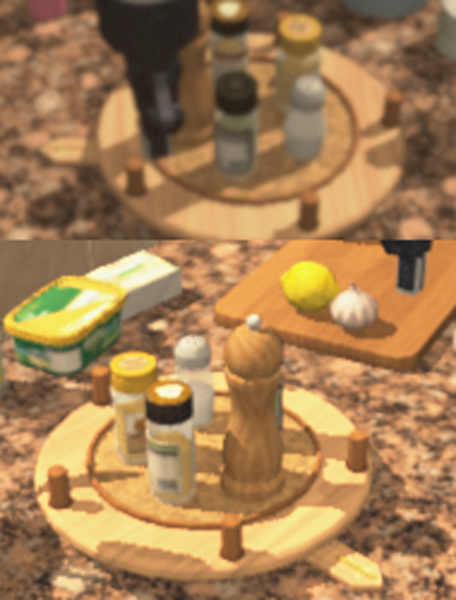

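The hand is clear and all the containers are upright. Scene peg tops are (251.7,223.3), (234.6,265.8), (306.7,286.3) and (359.2,250.4); side peg tops are (393.3,240), (359.2,282) and (286.3,266.7).

```bash
python3 - <<'E'
import pickle
from ang import *
f,g=pickle.load(open("f4.pkl","rb"))
phase(g,[(251.7,223.8),(234.6,266.3),(306.7,286.8),(359.2,250.9)],(369,310.7))
phase(f,[(393.3,240.3),(359.2,282.3),(286.3,267.0)],(249,262.3))
E
```

```text
[563.6 111.5] [ -11.    62.8  133.5 -155. ] mill 169.57694614564514 pointer 169.3
[565.7 106.6] [ -11.8  -82.9 -155.4] mill 168.61225991366103 pointer 168.4
```

Both views put the mill within half a degree of the pointer. I'll hand it in with the hand clear.

arm_command --deltas '[{"hand": 0, "tx": 0, "ty": 0, "tz": -40, "wx": 0, "wy": 0, "wz": 0}, {"hand": 0, "tx": 0, "ty": 0, "tz": 0, "wx": 0, "wy": 0, "wz": 0}, {"hand": 0, "tx": 0, "ty": 0, "tz": 0, "wx": 0, "wy": 0, "wz": 0}]'

```text
clock: 10.1
eef_pos: [441.2, -48.8, 183.7]
tcp_rot: [-3.141, 0.002, 0.0]
contact_force: [-1.0, -0.7, -0.0]
opening: 0.001
grasp_force: 0.0
```

```bash
python3 -c "
from rig import r
print(r.sign_off())"
```

```text
the job is handed in; nothing more can be done
None
```

The pepper mill stands in line with the pointer, measured to about half a degree from two cameras, with the hand clear; I handed the job in at about 10 s, and the sign-off gave no verdict.

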